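# Fit a belt pulley on the pump's studs and close the keeper

### The arm

A 6-joint arm with a two-finger parallel gripper is mounted at the origin on the work surface. World frame = base frame: x ahead of the robot, y to its left, z up, the work surface at z = 0. Lengths are in mm, angles in rad, forces in N, time in s.
With the tool pointing down it reaches from about 400 to 925 mm from the base axis. Payload 12.5 kg.
Tool frame: the origin (TCP) lies between the finger pads; the fingertips stand 25 mm ahead of it and the grasp point (between the pads) lies 6 mm ahead of it; z points along the fingers, y is the line along which they close (so a half turn about z gives the same grasp; the last joint's range is limited). The gripper opens to 95 mm and grips with 3 to 60 N. Pads are 20 mm wide; open, the fingers measure 119 mm over their backs; the gripper's body (75 mm by 180 mm) begins 59 mm behind the grasp point.
Start: joints at [1.231, 0.491, 1.559, -0, 1.092, -0.106], TCP at [144.778, 608.016, 239.661] pointing down, gripper open.
Joint ranges: [-3.1, 3.1], [-0.84, 2.19], [0.05, 2.79], [-1.13, 4.28], [0.06, 2.93], [-2.69, 2.69]. Speed limits (rad/s): [2.22, 2.22, 2.79, 3.14, 3.14, 3.14].

### API

Orientations are given as [roll, pitch, yaw] about the fixed x, y, z axes, in that order (R = Rz(yaw) Ry(pitch) Rx(roll)).
In Python, from cell import state, read_camera, job_done, cut_out gives the robot as it stands. The module is installed in compiled form; this text tells all that it offers.
- The arm moves only by the tool jog_arm, never from a script. Its argument "motion" is a list of rows, each a list of 2 entries, a list of its own where there are three numbers: the shift along the tool's x, y, z in mm, then the turn about the tool's z in rad. A call has 1 to 5 rows; each row is the pose to reach, as a shift and turn from the pose commanded when the call began, along the tool's axes at that moment; what a row does not reach only later rows make up. A row lasts 1/10 s, in which the tool goes at most 50 mm and 8.59 degrees, less where a joint would pass 70% of its speed; a pose out of reach is approached as far as the arm can. A call with a gripper value outside its range is refused whole. "grip" is the closure, from 0 (fully open) to 1 (shut), set as the call begins (left out, the last holds). The fingers move at their own pace and stop on an object; the grip force is fixed at half the most. Time passes only in rows, so rows that repeat a pose let the fingers close. It gives the time, the measured TCP pose, the force, the opening and the grip force at its end, in the units of the state.
- state(): the state, without advancing time (a new reading comes with each control period).
- read_camera(name): name is "side" or "top"; returns a dict with "img" (400x640x3 uint8, blue, green, red), "vertical_fov" (degrees; the focal length in pixels is half the picture's height over the tangent of half this angle, whatever the lens; pixels are square), "cx", "cy" (the principal point, pixels), "extrinsics" (4x4, takes a point from camera to world coordinates). Camera axes: x right, y up, looking along -z (the intrinsics and any distortion apply to the point x, -y, -z); pixel columns grow to the right and rows downward; lengths in mm; the calibration is good to about 2 mm. A picture is of the moment at which its call begins. There is no depth.
- job_done(): hands the job in; it is judged then, once.
Trained networks look in a picture, given as the dict that the camera call returned (one of the last four; its "shot" number tells which), for a name from the list of things; names that differ only in an ending like _2 or _b are one class to them, and where a whole thing is asked for, a point or a joint stands for the part that bears it (a point fixed in the world has none). Each returns a list of dicts, best first, with "p" (0 to 1); they miss things now and then, are a little off and sometimes report something else, mostly with a low value. They report only what shows in the picture. A call takes as long as a camera call.
- cut_out(name, picture): "region" (400x640 bool, what is visible of it) and "box" ([left, top, right, bottom] in pixels, round what is visible of it).
The state is a dict: "t": time; "joints": joint angles; "qvel": joint speeds; "tau": joint torques, N m; "eef_pos": TCP position; "tcp_rot": TCP orientation; "ft_force": force on the tool from outside, world axes, zero at the start; "moment": the same for the moment, N m; "opening": opening from 0.0 (shut) to 1.0 (fully open); "grip_force": force on a finger pad.
Only numpy, scipy, OpenCV 4.12 (cv2) and the standard library are available. Lean on these libraries where they do the work, as an engineer would, in place of code of your own. Each camera call takes 0.05 s, during which the arm holds its last target. There are 200 camera calls.

### The job

Fit the loose belt pulley on the tilted drive flange of the pump: turn it so that its three holes match the three studs and slide it on until it sits fully home, flat on the flange. Then let go of it and swing the red keeper all the way over to its stop, so that it lies across the pulley's rim. Leave the other things on the desk where they are.

Things in the scene. Friction and masses are not known exactly. Their poses are not given: they have to be found in the camera images.
- pulley_center (a point): Centre of the loose aluminium belt pulley (0.3 to 0.6 kg), on its axis, 30 mm above its underside. It starts flat on the desk, hexagonal nose up. z: along the axis towards the nose's end. x: points at one of its 3 holes; the others are at 120 and 240 degrees. The normals of the nose's flats are at 0, 60, 120 ... degrees from x. Grasp the nose across two opposite flats.
- pulley: The same pulley; origin on the axis at the underside, same axes. Rim: ring 120 mm outside, 102 mm inside, 20 mm high. Three spokes, 30 mm wide, 14 mm high, flush with the underside; each has a through-hole of 14 mm diameter, 36 mm from the axis. Grey hexagonal nose, solid, 40 mm across flats, from the underside up to 60 mm: it stands 40 mm above the rim.
- hub_seat (a point): Where the pulley's centre must come to lie: on the drive flange's axis, 30 mm above its face. Flange: dark steel disc, 112 mm across. z: along its axis, out of the face, leaning 30 degrees from vertical roughly towards the robot. Three brass studs, 10 mm thick, stand 24 mm out of the face (last 7 mm tapering to 4 mm), 36 mm from the axis, at 0, 120 and 240 degrees from x.
- stand: Fixed blue bench stand carrying a pump with the flange; origin on the desk, 160 mm straight below the centre of the flange face. z vertical, x level and away from the robot (up-slope), y to the left. Its tilted blue face plate, 130 mm up-slope by 215 mm across, lies 25 mm behind the flange face. The pulley fits in any of three rotations, its underside flat on the flange.
- hub (a joint): Turn of the flange about its axis, rad, positive counter-clockwise seen from in front of the face; at 0 one stud is at the up-slope side. The shaft is stiff: it takes about 1.5 N m to turn it and it stays where it is; it need not be turned.
- keeper (a joint): Swing of the red keeper, rad. About -0.3 to 0.35 (start): its arm points down the slope, towards the robot, clear of the flange. 1.57 points straight at the flange's axis, across the pulley's rim; the end stop is at 1.60. It closes clockwise seen from in front of the face and stays where it is left (about 3 N at the knob).
- keeper_knob (a point): Point to hold on the keeper's red knob: a round peg, 18 mm in diameter, parallel to the flange axis, from 36 to 80 mm above the plane of the flange face; this point is at 60 mm, and 58 mm from the pivot axis. The keeper's arm is a red bar 20 mm wide, from 26 to 36 mm above that plane (6 mm over the rim of a seated pulley), reaching 64 mm from the pivot axis.
- keeper_pivot (a point): Point on the keeper's pivot axis, 60 mm above the plane of the flange face (level with the knob's point). The axis is parallel to the flange axis and 100 mm from it, to its right as the robot sees it. Its axes are the stand's: z vertical, x level, away from the robot, y to the left.
- screwdriver_grip (a point): Bystander: a screwdriver of 190 mm lying on the desk; point on its handle.
- bearing_c (a point): Bystander: a steel ball-bearing ring, 62 mm across, 18 mm high, on the desk; its centre.
- meter: Bystander: an orange multimeter, 185 by 90 by 48 mm, on the desk; centre of its underside.
- carton_c (a point): Bystander: a cardboard carton, 90 by 130 by 75 mm, on the desk; its centre.

How it is judged:
By the outcome, as a careful person would: the job done as asked, in the order asked, and still so for the second after the job is handed in, with the robot touching nothing.
It also fails if it takes over 64 s, if anything falls off the work surface, if the arm or the gripper's body presses on something with over 40 N, if the wrist force passes 120 N, or if a joint passes its speed limit or range.

## Working session

There is one attempt and no reset: what is moved stays moved. The work goes in short steps, Python scripts to look and compute and a tool call to move; the robot and the scene stay as the last step left them, time stands still between calls to the robot, and variables do not carry over. Pictures are saved under pics/ and viewed, at most 10 in all, crops included, and the job is handed in when it is done.

Besides the shell and the picture viewer there is one more tool, called by a JSON object that holds its "op" and its "data". jog_arm: Moves the arm, as the interface text tells. Its arguments: {"type":"object","properties":{"motion":{"type":"array"},"grip":{"type":"number"}},"required":["motion"]}

```bash
mkdir -p pics
cat > h.py <<'E'
import numpy as np, cv2, pickle
from cell import state, read_camera, job_done, cut_out
from scipy.spatial.transform import Rotation as R
def K(c):
    f=200/np.tan(np.radians(c["vertical_fov"])/2); return np.array([[f,0,c["cx"]],[0,f,c["cy"]],[0,0,1]])
def proj(c,P):
    E=np.array(c["extrinsics"]); p=(np.atleast_2d(P)-E[:3,3])@E[:3,:3]*[1,-1,-1]
    u=p@K(c).T; return u[:,:2]/u[:,2:]
def ray(c,uv):
    E=np.array(c["extrinsics"]); d=np.linalg.inv(K(c))@[uv[0],uv[1],1]; d=E[:3,:3]@(d*[1,-1,-1]); return E[:3,3],d/np.linalg.norm(d)
def onz(c,uv,z):
    o,d=ray(c,uv); return o+d*(z-o[2])/d[2]
def tri(c1,a,c2,b):
    o1,d1=ray(c1,a);o2,d2=ray(c2,b)
    s=np.linalg.lstsq(np.c_[d1,-d2],o2-o1,rcond=None)[0]; p,q=o1+s[0]*d1,o2+s[1]*d2
    return (p+q)/2,np.linalg.norm(p-q)
E
python3 - <<'E'
from h import *
np.set_printoptions(precision=3,suppress=True)
s=state(); print({k:np.round(v,3) for k,v in s.items()})
for n in("side","top"):
    c=read_camera(n); print(n,{k:c[k] for k in c if k!='img'}); cv2.imwrite(f'pics/{n}0.png',c['img'])
    pickle.dump(c,open(f'{n}0.pkl','wb'))
    for t in("pulley","stand","hub","keeper","keeper_knob","meter","carton_c","bearing_c","screwdriver_grip"):
        for r in cut_out(t,c)[:2]:
            m=r["region"]; v,u=np.nonzero(m); print(t,round(r["p"],2),r["box"],u.mean().round(1),v.mean().round(1),m.sum())
E
```

```text
{'t': np.float64(0.0), 'joints': array([ 1.231,  0.492,  1.559, -0.   ,  1.092, -0.106]), 'qvel': array([ 0.002, -0.002, -0.   , -0.001, -0.001, -0.   ]), 'tau': array([ -0.001, -61.264, -25.818,   0.069,   0.048,  -0.   ]), 'eef_pos': array([144.699, 607.787, 239.044]), 'tcp_rot': array([-3.14 , -0.   ,  2.908]), 'ft_force': array([-1.252, -0.171,  0.3  ]), 'moment': array([ 0.004,  0.045, -0.043]), 'grip_force': np.float64(0.0), 'opening': np.float64(0.996)}
side {'vertical_fov': 52.732743792581935, 'cx': 322.03907516844407, 'cy': 199.04230479469098, 'extrinsics': array([[   0.827,    0.407,   -0.388,  243.062],
       [  -0.562,    0.598,   -0.571, -510.158],
       [  -0.   ,    0.69 ,    0.724,  839.92 ],
       [   0.   ,    0.   ,    0.   ,    1.   ]]), 'shot': 1}
pulley 0.79 [334.8, 303.0, 389.1, 356.4] 360.4 328.1 2032
stand 0.87 [226.8, 136.8, 310.8, 242.9] 264.9 192.7 5502
hub 0.93 [230.6, 142.7, 269.4, 185.4] 250.1 162.9 1103
keeper 0.84 [228.7, 172.0, 265.1, 199.2] 247.4 186.2 389
keeper_knob 0.83 [226.3, 173.6, 268.7, 198.7] 247.3 185.7 453
keeper_knob 0.38 [331.8, 300.
[... 668 characters left out ...]
 0.   ,    0.   ,    0.   ,    1.   ]]), 'shot': 2}
pulley 0.84 [366.4, 219.6, 400.9, 261.4] 381.8 236.9 741
stand 0.55 [213.7, 207.0, 284.1, 268.3] 249.1 233.2 3669
hub 0.68 [217.5, 216.3, 258.2, 251.8] 235.6 234.3 1054
hub 0.61 [161.6, 193.5, 211.0, 230.7] 185.8 212.6 1390
keeper 0.77 [263.4, 237.1, 271.4, 268.2] 266.8 250.2 200
keeper_knob 0.71 [260.0, 238.9, 274.1, 269.8] 266.7 251.2 243
keeper_knob 0.63 [300.2, 261.4, 316.9, 278.2] 309.2 268.5 200
meter 0.74 [288.2, 141.1, 320.6, 195.8] 304.6 167.0 1437
carton_c 0.82 [162.5, 192.6, 212.5, 232.4] 186.2 212.2 1453
bearing_c 0.45 [300.1, 260.5, 319.8, 278.6] 310.4 268.5 262
screwdriver_grip 0.73 [316.1, 197.7, 323.7, 254.1] 319.9 234.0 263
```

Run:
```python
from h import *
a=cv2.imread('pics/side0.png');b=cv2.imread('pics/top0.png')
cv2.imwrite('pics/m1.png',np.vstack([np.hstack([cv2.resize(a[290:370,320:400],(400,300),interpolation=2)[:,:],cv2.resize(b[200:280,350:430],(400,300),interpolation=2)]),np.hstack([cv2.resize(a[120:250,215:325],(400,300),interpolation=2),cv2.resize(b[180:280,200:300],(400,300),interpolation=2)])]))
```

```text
(no output)
```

View pics/side0.png

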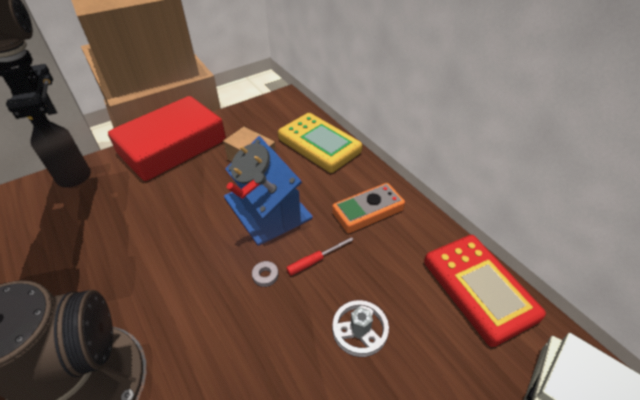

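View pics/top0.png

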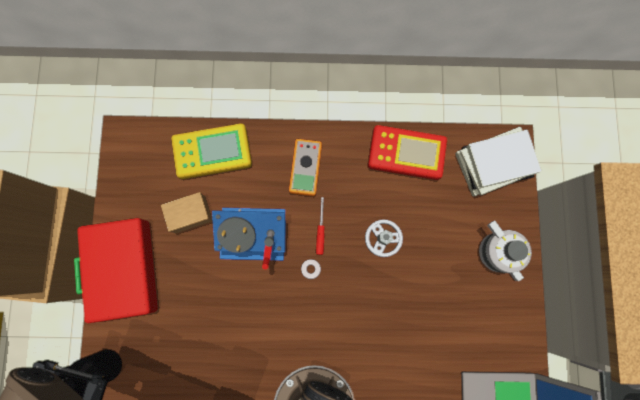

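View pics/m1.png

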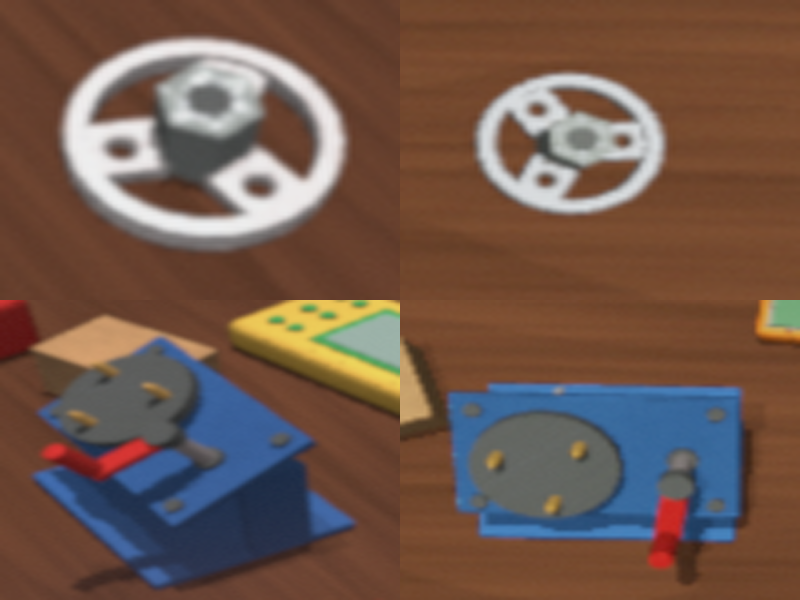

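```bash
cat > m1.py <<'E'
from h import *
from scipy.optimize import least_squares
np.set_printoptions(precision=2,suppress=True)
S=pickle.load(open('side0.pkl','rb'));T=pickle.load(open('top0.pkl','rb'))
# pulley
ms=np.array([[343.9,329.1],[371.8,338.9]]); mt=np.array([[377.6,228.1],[394.0,237.2],[378.6,247.1]])
def ph(p,k): a=p[2]+k*2*np.pi/3; return [p[0]+36*np.cos(a),p[1]+36*np.sin(a),p[3]]
def near(c,P,m):
    q=proj(c,P); return np.concatenate([min(q-a,key=np.linalg.norm) for a in m])
def rp(p): P=[ph(p,k) for k in range(3)]; return np.r_[near(S,P,ms),near(T,P,mt)]
c0=onz(T,(383,238),10)
b=min((least_squares(rp,[c0[0],c0[1],a,14]) for a in np.arange(0,2.1,.3)),key=lambda r:r.cost); print('pulley',b.x,b.cost,b.fun)
# studs
def brass(c,box):
    x0,y0,x1,y1=box; h=cv2.cvtColor(c['img'],cv2.COLOR_BGR2HSV)[y0:y1,x0:x1]
    m=cv2.inRange(h,(12,90,60),(35,255,255)); n,l,st,ce=cv2.connectedComponentsWithStats(m)
    return [(ce[i]+[x0,y0],st[i,4]) for i in range(1,n) if st[i,4]>=3]
bs=brass(S,(225,140,272,190));bt=brass(T,(213,212,260,256)); print(bs,bt)
def knob(c,box):
    x0,y0,x1,y1=box; h=cv2.cvtColor(c['img'],cv2.COLOR_BGR2HSV)[y0:y1,x0:x1]
    m=cv2.inRange(h,(0,150,60),(8,255,255))|cv2.inRange(h,(172,150,60),(180,255,255)); return m
def fr(p,tilt=np.radians(30)):
    x,y,z,yaw=p[:4]; u=np.array([np.cos(yaw),np.sin(yaw),0]); l=np.array([-u[1],u[0],0])
    n=np.array([0,0,1])*np.cos(tilt)-u*np.sin(tilt); s=u*np.cos(tilt)+np.array([0,0,1])*np.sin(tilt)
    return np.array([x,y,z]),s,l,n
def studs(p,h=14):
    o,s,l,n=fr(p); return np.array([o+h*n+36*(s*np.cos(a)+l*np.sin(a)) for a in p[4]+np.arange(3)*2*np.pi/3])
if len(bs)>=3 and len(bt)>=3:
    MS=np.array([a for a,_ in sorted(bs,key=lambda t:-t[1])[:3]]);MT=np.array([a for a,_ in sorted(bt,key=lambda t:-t[1])[:3]])
    f=lambda p:np.r_[near(S,studs(p),MS),near(T,studs(p),MT),(p[2]-160)/5,p[3]/.3]
    g=onz(T,(237,235),160)
    b=min((least_squares(f,[g[0],g[1],160,0,a]) for a in np.arange(0,2.1,.3)),key=lambda r:r.cost); print('flange',b.x,b.cost,b.fun)
    pickle.dump(b.x,open('fl.pkl','wb'))
    o,s,l,n=fr(b.x); pv=o-100*l+60*n; print('pivot',pv,proj(S,[pv]),proj(T,[pv]))
    for k in(-.3,-.15,0,.15,.35):
        q=pv+58*(-s*np.cos(k)+l*np.sin(k)) ; print(k,q+20*n,proj(S,[q+20*n]),proj(T,[q+20*n]))
for c,bx in((S,(222,170,270,200)),(T,(255,232,280,275))):
    v,u=np.nonzero(knob(c,bx)); print(u.min()+bx[0],u.max()+bx[0],v.min()+bx[1],v.max()+bx[1])
E
python3 m1.py
```

```text
pulley [ 540.47 -221.44    2.68   10.99] 0.2564566598450949 [ 0.27 -0.29 -0.1   0.25 -0.33  0.32  0.17 -0.18  0.03  0.11]
[(array([235.19, 146.91]), np.int32(330)), (array([268.93, 141.85]), np.int32(27)), (array([257.77, 158.93]), np.int32(30)), (array([237.2 , 170.67]), np.int32(30))] [(array([244.24, 229.57]), np.int32(21)), (array([223.24, 232.57]), np.int32(21)), (array([237.68, 247.58]), np.int32(19)), (array([214.67, 252.83]), np.int32(6))]
flange [524.09 246.58 160.52   0.47   0.89] 16.7799931124649 [ 4.2   0.46 -0.23 -0.64 -1.02 -0.37 -0.95 -0.55 -0.82  2.94  0.6   0.83
  0.1   1.58]
pivot [542.99 143.91 212.49] [[270.88 164.66]] [[268.01 228.41]]
-0.3 [499.2  102.21 202.1 ] [[263.35 185.54]] [[282.49 244.43]]
-0.15 [493.84 108.99 201.13] [[259.87 185.04]] [[280.07 246.29]]
0 [489.38 116.44 200.81] [[256.59 184.02]] [[277.4  247.82]]
0.15 [485.93 124.41 201.13] [[253.58 182.49]] [[274.55 248.98]]
0.35 [483.03 135.53 202.56] [[250.1  179.74]] [[270.56 249.9 ]]
225 258 180 197
262 271 246 269
```

{"op": "jog_arm", "data": {"motion": [[[0,0,10],0]]}}

```text
t: 1.1
eef_pos: [144.9, 608.5, 230.4]
tcp_rot: [3.139, 0.0, 2.908]
ft_force: [-0.2, -0.5, -0.1]
opening: 0.997
grip_force: 0.0
```

```bash
sed -i 's/^    MS=.*;MT=/    MS=np.array([[243.3,150.2],[257.8,158.9],[237.2,170.7]]);MT=/' m1.py; python3 m1.py | tail -12
```

```text
pulley [ 540.47 -221.44    2.68   10.99] 0.2564566598450949 [ 0.27 -0.29 -0.1   0.25 -0.33  0.32  0.17 -0.18  0.03  0.11]
[(array([235.19, 146.91]), np.int32(330)), (array([268.93, 141.85]), np.int32(27)), (array([257.77, 158.93]), np.int32(30)), (array([237.2 , 170.67]), np.int32(30))] [(array([244.24, 229.57]), np.int32(21)), (array([223.24, 232.57]), np.int32(21)), (array([237.68, 247.58]), np.int32(19)), (array([214.67, 252.83]), np.int32(6))]
flange [528.36 242.4  155.72  -0.06   1.29] 0.7868975010073745 [ 0.1  -0.67 -0.36 -0.12 -0.01  0.16 -0.04 -0.01  0.2   0.05  0.36 -0.05
 -0.86 -0.19]
pivot [492.6  144.31 207.68] [[251.79 174.33]] [[267.42 246.35]]
-0.3 [433.72 130.57 197.3 ] [[231.72 191.25]] [[271.89 267.53]]
-0.15 [432.53 139.13 196.33] [[229.66 189.54]] [[268.88 267.89]]
0 [432.47 147.81 196.  ] [[228.   187.41]] [[265.82 267.86]]
0.15 [433.54 156.43 196.33] [[226.79 184.92]] [[262.77 267.42]]
0.35 [436.67 167.49 197.76] [[225.87 181.15]] [[258.85 266.22]]
225 258 180 197
262 271 246 269
```

Create go.py:
```python
# usage: go.py x y z yang_deg : tool-axis shift and turn from the present pose to a target
import sys; from h import *
np.set_printoptions(precision=1,suppress=True)
s=state(); Rm=R.from_euler('xyz',s['tcp_rot']).as_matrix(); t=np.array(sys.argv[1:4],float); y=Rm[:,1]
a=np.degrees(np.arctan2(y[1],y[0])); d=(float(sys.argv[4])-a+180)%360-180
print('t',round(float(s['t']),2),'pos',s['eef_pos'],'yang',round(a,2),'q',np.degrees(s['joints']),'F',s['ft_force'],'M',s['moment'],'op',round(float(s['opening']),3))
sh=Rm.T@(t-s['eef_pos']); print('shift',sh,'len',np.linalg.norm(sh).round(1),'turn',round(float(-np.radians(d)),3))
```

```text
(no output)
```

{"op": "jog_arm", "data": {"motion": [[[-36,-22,-20],0.15],[[-72,-44,-40],0.3],[[-108,-67,-60],0.45],[[-144,-89,-80],0.6],[[-181,-111,-100],0.75]], "grip": 0.26}}

```text
t: 1.6
eef_pos: [295.9, 456.7, 329.8]
tcp_rot: [-3.141, 0.0, 2.152]
ft_force: [1.0, 0.2, -0.0]
opening: 0.744
grip_force: 0.0
```

```bash
python3 go.py 560 0 300 33.6; python3 go.py 540.5 -221.4 120 33.6
```

```text
t 1.6 pos [295.9 456.7 329.8] yang 33.3 q [50.1 16.8 93.4  0.  69.9 16.8] F [ 1.   0.2 -0. ] M [ 0. -0.  0.] op 0.744
shift [-526.7  -30.    29.9] len 528.4 turn -0.005
t 1.6 pos [295.9 456.7 329.8] yang 33.3 q [50.1 16.8 93.4  0.  69.9 16.8] F [ 1.   0.2 -0. ] M [ 0. -0.  0.] op 0.744
shift [-701.  -167.8  209.9] len 750.8 turn -0.005
```

{"op": "jog_arm", "data": {"motion": [[[-250,-14,0],-0.005],[[-250,-14,0],-0.005],[[-250,-14,0],-0.005],[[-250,-14,0],-0.005],[[-250,-14,0],-0.005]]}}

```text
t: 2.1
eef_pos: [422.3, 240.7, 329.2]
tcp_rot: [3.142, -0.0, 2.163]
ft_force: [1.2, 1.8, 0.6]
opening: 0.74
grip_force: 0.0
```

{"op": "jog_arm", "data": {"motion": [[[-240,-30,60],0],[[-240,-30,60],0],[[-240,-30,60],0],[[-240,-30,60],0],[[-240,-30,60],0]]}}

```text
t: 2.6
eef_pos: [531.3, 24.6, 268.6]
tcp_rot: [-3.142, -0.0, 2.163]
ft_force: [0.7, 1.1, 1.6]
opening: 0.743
grip_force: 0.0
```

```bash
python3 go.py 540.5 -221.4 140 33.6
```

```text
t 2.6 pos [531.3  24.6 268.6] yang 33.91 q [ -4.5  18.8 100.2   0.   61.  -38.4] F [0.7 1.1 1.6] M [-0. -0. -0.] op 0.743
shift [-209.3 -129.5  128.6] len 277.7 turn 0.005
```

{"op": "jog_arm", "data": {"motion": [[[-209,-129,120],0.005],[[-209,-129,120],0.005],[[-209,-129,120],0.005],[[-209,-129,120],0.005],[[-209,-129,120],0.005]]}}

```text
t: 3.1
eef_pos: [539.1, -199.6, 158.4]
tcp_rot: [-3.142, -0.0, 2.158]
ft_force: [1.7, 0.4, 1.3]
opening: 0.743
grip_force: 0.0
```

{"op": "jog_arm", "data": {"motion": [[[0,0,0],0],[[0,0,0],0]]}}

```text
t: 3.3
eef_pos: [539.0, -198.4, 158.7]
tcp_rot: [-3.141, -0.002, 2.156]
ft_force: [0.4, -0.4, 0.2]
opening: 0.738
grip_force: 0.0
```

```bash
python3 go.py 540.5 -221.4 48 33.6
python3 - <<'E'
from h import *
for n,(x,y) in(("side",(330,270)),("top",(340,190))):
    c=read_camera(n); pickle.dump(c,open(n+'1.pkl','wb')); 
    im=cv2.resize(c['img'][y:y+100,x:x+100],(400,400),interpolation=2)
    globals()[n]=im
cv2.imwrite('pics/g1.png',np.hstack([side,top]))
E
```

```text
t 3.3 pos [ 539.  -198.4  158.7] yang 33.51 q [-26.8  29.5 101.5   0.   49.2 -60.3] F [ 0.4 -0.4  0.2] M [-0.   0.1  0. ] op 0.738
shift [-20.2 -11.3 110.7] len 113.0 turn -0.002
```

View pics/g1.png

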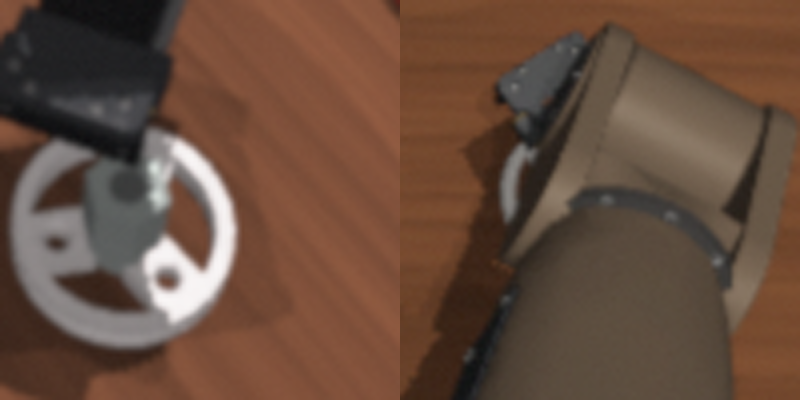

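{"op": "jog_arm", "data": {"motion": [[[-20,-11,25],0],[[-20,-11,60],0],[[-20,-11,95],0],[[-20,-11,111],0],[[-20,-11,111],0]]}}

```text
t: 3.9
eef_pos: [541.1, -218.9, 47.5]
tcp_rot: [-3.14, -0.003, 2.16]
ft_force: [0.7, -0.3, 1.2]
opening: 0.738
grip_force: 0.0
```

{"op": "jog_arm", "data": {"motion": [[[0,0,0],0],[[0,0,0],0],[[0,0,0],0],[[0,0,0],0],[[0,0,0],0]], "grip": 1}}

```text
t: 4.4
eef_pos: [541.5, -220.7, 49.6]
tcp_rot: [3.141, 0.001, 2.158]
ft_force: [-2.1, 0.2, 5.9]
opening: 0.42
grip_force: 30.0
```

```bash
python3 go.py 540.5 -221.4 48 33.6
```

```text
t 4.4 pos [ 541.5 -220.7   49.6] yang 33.65 q [-28.6  39.1 104.2  -0.   36.6 -62.3] F [-2.1  0.2  5.9] M [-0.1  0.4  0.1] op 0.42
shift [-0.  -1.2  1.6] len 2.0 turn 0.001
```

Run:
```python
from h import *
S=pickle.load(open('side0.pkl','rb'));T=pickle.load(open('top0.pkl','rb'))
for n,c,(x0,y0,x1,y1) in(("S",S,(220,130,320,250)),("T",T,(205,200,295,275))):
    g=cv2.cvtColor(c['img'],cv2.COLOR_BGR2GRAY)[y0:y1,x0:x1]; g=cv2.resize(g,None,fx=4,fy=4,interpolation=2)
    L=cv2.createLineSegmentDetector().detect(g)[0][:,0]/4-.375+[x0,y0,x0,y0]
    for l in sorted(L,key=lambda l:-np.hypot(l[2]-l[0],l[3]-l[1]))[:14]:
        a=onz(c,l[:2],165);b=onz(c,l[2:],165);d=b-a
        print(n,l.round(1),np.hypot(l[2]-l[0],l[3]-l[1]).round(),'world yaw of line (lvl z165) deg',np.degrees(np.arctan2(d[1],d[0])).round(1)%180, 'len',np.linalg.norm(d).round())
```

```text
S [278.9 131.9 319.9 158.3] 49.0 world yaw of line (lvl z165) deg 101.3 len 158.0
S [262.6 217.3 294.2 186.6] 44.0 world yaw of line (lvl z165) deg 21.7 len 117.0
S [273.6 140.4 249.9 129.4] 26.0 world yaw of line (lvl z165) deg 110.7 len 85.0
S [319.3 149.4 299.4 136.9] 23.0 world yaw of line (lvl z165) deg 101.6 len 76.0
S [238.7 129.4 222.6 140. ] 19.0 world yaw of line (lvl z165) deg 17.900000000000006 len 59.0
S [223.5 141.1 239.3 149.1] 18.0 world yaw of line (lvl z165) deg 110.3 len 58.0
S [259.9 135.9 268.1 145.2] 12.0 world yaw of line (lvl z165) deg 88.6 len 48.0
S [249.5 143.9 258.3 135.2] 12.0 world yaw of line (lvl z165) deg 28.4 len 42.0
S [299.4 136.1 309.5 129.7] 12.0 world yaw of line (lvl z165) deg 12.7 len 39.0
S [250.  181.5 241.4 187.9] 11.0 world yaw of line (lvl z165) deg 16.900000000000006 len 28.0
S [299.2 202.3 299.7 211.6] 9.0 world yaw of line (lvl z165) deg 60.099999999999994 len 29.0
S [255.8 209.4 261.3 216.8] 9.0 world yaw of line (lvl z165) deg 89.5 len 26.0
S [245.7 196.1 251.1 203.2] 9.0 world yaw of line (lvl z165) deg 90.0 len 27.0
S [308.6 158.5 
[... 493 characters left out ...]
283.5 211.4] 14.0 world yaw of line (lvl z165) deg 90.4 len 42.0
T [234.5 254.5 221.  254.6] 13.0 world yaw of line (lvl z165) deg 91.7 len 39.0
T [241.7 210.4 255.1 210.4] 13.0 world yaw of line (lvl z165) deg 91.1 len 40.0
T [207.4 217.8 205.  207.1] 11.0 world yaw of line (lvl z165) deg 15.6 len 33.0
T [228.8 210.  238.9 210.6] 10.0 world yaw of line (lvl z165) deg 87.5 len 30.0
T [247.3 256.5 237.9 256.5] 9.0 world yaw of line (lvl z165) deg 90.9 len 27.0
T [250.3 224.9 244.3 220.2] 8.0 world yaw of line (lvl z165) deg 53.2 len 23.0
T [274.1 251.9 281.7 251.6] 8.0 world yaw of line (lvl z165) deg 93.3 len 22.0
T [259.2 254.6 252.  254.6] 7.0 world yaw of line (lvl z165) deg 91.2 len 21.0
```

```bash
cat > m2.py <<'E'
import io,contextlib
with contextlib.redirect_stdout(io.StringIO()):
    from m1 import *
for H in (12,14,16):
    f=lambda p:np.r_[near(S,studs(p,H),MS),near(T,studs(p,H),MT),(p[2]-160)/1.5,(p[3]-.018)/.01]
    b=least_squares(f,[528,242,160,.018,1.27]); print(H,b.x,b.cost,b.fun)
    if H==14: pickle.dump(b.x,open('fl.pkl','wb')); X=b.x
o,s,l,n=fr(X); print('s',s,'l',l,'n',n,'seat',o+30*n)
print('tips',studs(X,24))
# disc circle overlay check: project rim of disc
t=np.arange(0,6.28,.785); P=[o+56*(s*np.cos(a)+l*np.sin(a)) for a in t]
print(proj(T,P).round(0).tolist())
# best horizontal-flat orientation: fy angle psi, tilt th (axis leaning), vs target
def ori(psi,th):
    f=np.array([np.cos(psi),np.sin(psi),0]); w=np.cross(f,[0,0,1.]); # w horizontal, away from robot if f=+y
    a=np.cos(th)*np.array([0,0,1])-np.sin(th)*w; return np.c_[f,np.cross(a,f),a]
h=X[4]; ft=s*np.cos(h)+l*np.sin(h); Rt=np.c_[ft,np.cross(n,ft),n]
def err(v,wr=1): 
    e=R.from_matrix(Rt.T@ori(*v)).as_rotvec(); return e*[1,1,wr]
for wr in(1,3): 
    b=least_squares(lambda v:err(v,wr),[1.57,.5]); print(wr,np.degrees(b.x),'err deg about f, g, axis',np.degrees(err(b.x)))
E
python3 m2.py
```

```text
12 [527.05 242.06 159.12   0.02   1.22] 1.2345540900385785 [-0.19 -1.24 -0.19 -0.14 -0.05 -0.07  0.27 -0.05  0.31  0.25  0.51  0.
 -0.59 -0.04]
14 [527.79 241.39 158.72   0.02   1.22] 2.064655422888961 [-0.24 -1.47 -0.21 -0.36 -0.1  -0.27  0.44  0.    0.46  0.3   0.67  0.07
 -0.85 -0.04]
16 [528.53 240.73 158.33   0.02   1.22] 3.1987402983844118 [-0.28 -1.7  -0.24 -0.58 -0.16 -0.47  0.6   0.05  0.6   0.35  0.83  0.14
 -1.11 -0.05]
s [0.87 0.02 0.5 ] l [-0.02  1.    0.  ] n [-0.5  -0.01  0.87] seat [512.79 241.13 184.71]
tips [[525.92 275.17 185.7 ]
 [485.19 234.47 161.78]
 [536.26 213.91 191.05]]
[[235.0, 217.0], [222.0, 222.0], [217.0, 235.0], [224.0, 247.0], [237.0, 252.0], [250.0, 247.0], [255.0, 235.0], [249.0, 222.0]]
1 [73.39 28.46] err deg about f, g, axis [-0.    8.71  4.72]
3 [68.83 27.58] err deg about f, g, axis [ 0.48 10.88  0.63]
```

{"op": "jog_arm", "data": {"motion": [[[0,0,-30],0],[[0,0,-80],0],[[0,0,-130],0],[[0,0,-180],0],[[0,0,-220],-0.1]]}}

```text
t: 4.9
eef_pos: [541.2, -220.4, 271.5]
tcp_rot: [3.141, 0.001, 2.258]
ft_force: [1.2, -0.5, -5.8]
opening: 0.418
grip_force: 30.0
```

```bash
python3 go.py 432 282 280 69
```

```text
t 4.9 pos [ 541.2 -220.4  271.5] yang 39.39 q [-28.6  23.   92.9   0.   64.  -68. ] F [ 1.2 -0.5 -5.8] M [-0.2 -0.  -0. ] op 0.418
shift [457.5 234.5  -8.8] len 514.2 turn -0.517
```

{"op": "jog_arm", "data": {"motion": [[[40,20,-10],-0.1],[[85,43,-10],-0.21],[[128,66,-10],-0.32],[[172,88,-10],-0.42],[[216,111,-10],-0.517]]}}

```text
t: 5.4
eef_pos: [489.0, 18.5, 278.6]
tcp_rot: [3.142, -0.001, 2.778]
ft_force: [1.1, 1.2, -6.5]
opening: 0.419
grip_force: 30.0
```

```bash
python3 go.py 432 282 280 69
```

```text
t 5.4 pos [489.   18.5 278.6] yang 69.18 q [ -5.6  14.6 104.7   0.   60.7 -74.8] F [ 1.1  1.2 -6.5] M [ 0.1 -0.1  0. ] op 0.419
shift [146.9 226.   -1.3] len 269.6 turn 0.003
```

{"op": "jog_arm", "data": {"motion": [[[26,40,0],0.003],[[52,80,0],0.003],[[78,120,0],0.003],[[105,161,0],0.003],[[131,201,0],0.003]]}}

```text
t: 5.9
eef_pos: [438.9, 253.2, 278.6]
tcp_rot: [-3.141, -0.001, 2.772]
ft_force: [1.1, -0.6, -5.0]
opening: 0.424
grip_force: 30.0
```

{"op": "jog_arm", "data": {"motion": [[[16,25,20],0],[[16,25,50],0],[[16,25,75],0],[[16,25,80],0],[[16,25,80],0]]}}

```text
t: 6.4
eef_pos: [434.0, 280.3, 198.5]
tcp_rot: [-3.14, -0.001, 2.772]
ft_force: [0.2, 0.3, -5.0]
opening: 0.417
grip_force: 30.0
```

```bash
python3 go.py 432 282 182 69
python3 - <<'E'
from h import *
im=[]
for n,(x,y) in(("side",(170,110)),("top",(185,190))):
    c=read_camera(n); pickle.dump(c,open(n+'2.pkl','wb')); 
    im.append(cv2.resize(c['img'][y:y+120,x:x+100],(400,480),interpolation=2))
cv2.imwrite('pics/g2.png',np.hstack(im))
E
```

```text
t 6.4 pos [434.  280.3 198.5] yang 68.8 q [ 25.5  22.3 107.1   0.   50.7 -43.3] F [ 0.2  0.3 -5. ] M [-0.  0.  0.] op 0.417
shift [ 2.4  0.9 16.5] len 16.7 turn -0.003
```

View pics/g2.png

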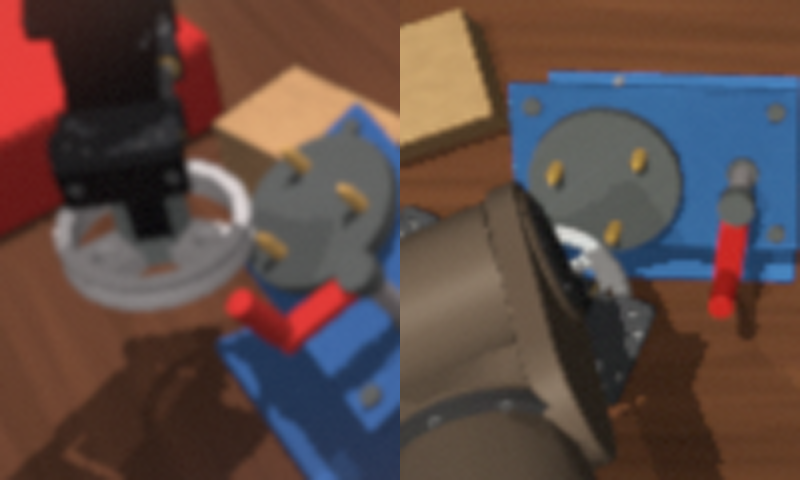

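{"op": "jog_arm", "data": {"motion": [[[0,0,6],0],[[0,0,12],0],[[3,0,17],0],[[6,0,22],0],[[9,0,28],0]]}}

```text
t: 7.0
eef_pos: [425.9, 284.1, 171.0]
tcp_rot: [3.14, 0.001, 2.772]
ft_force: [-1.9, 1.4, 2.5]
opening: 0.419
grip_force: 30.0
```

{"op": "jog_arm", "data": {"motion": [[[0,0,0],0],[[1,0,4],0],[[2,0,8],0],[[3,0,12],0],[[4,0,14],0]]}}

```text
t: 7.5
eef_pos: [422.2, 285.2, 156.6]
tcp_rot: [3.142, 0.0, 2.772]
ft_force: [-2.6, -0.1, 2.5]
opening: 0.419
grip_force: 30.0
```

```bash
python3 go.py 432 282 182 69
python3 - <<'E'
from h import *
im=[]
for n,(x,y) in(("side",(170,110)),("top",(185,190))):
    c=read_camera(n); pickle.dump(c,open(n+'3.pkl','wb')); 
    im.append(cv2.resize(c['img'][y:y+120,x:x+100],(400,480),interpolation=2))
cv2.imwrite('pics/g3.png',np.hstack(im))
E
```

```text
t 7.5 pos [422.2 285.2 156.6] yang 68.82 q [ 26.6  25.1 110.6  -0.   44.2 -42.2] F [-2.6 -0.1  2.5] M [-0.1 -0.1  0. ] op 0.419
shift [-10.3   0.5 -25.4] len 27.4 turn -0.003
```

View pics/g3.png

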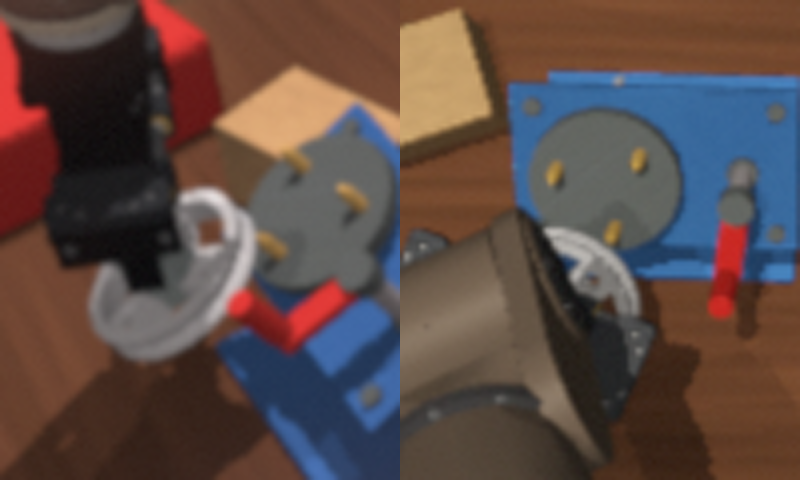

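```bash
cat > tilt.py <<'E'
from h import *
def score(c,G,psi,th,h,roll=0):
    f=np.array([np.cos(psi),np.sin(psi),0]); w=np.cross(f,[0,0,1.]); a=np.cos(th)*np.array([0,0,1])-np.sin(th)*w; g=np.cross(a,f)
    O=G-h*a; t=np.linspace(0,2*np.pi,180,endpoint=False)[:,None]
    im=cv2.cvtColor(c['img'],cv2.COLOR_BGR2HSV).astype(float); v=im[...,2]-im[...,1]
    o=0
    for r,z,wt in((55.5,20,1),(45,20,-.5),(63,20,-.5)):
        q=proj(c,O+z*a+r*(np.cos(t)*f+np.sin(t)*g)).astype(np.float32); o+=wt*np.median(cv2.remap(v,q[:,:1],q[:,1:],1))
    return o
def best(c,G,psi,h):
    return max((score(c,G+[dx,dy,0],psi,np.radians(th),h),th,dx,dy) for th in range(0,46,2) for dx in(-4,-2,0,2,4) for dy in(-4,-2,0,2,4))
if __name__=="__main__":
    for i,G,psi in((2,[434,280.3,192.5],68.8),(3,[422.2,285.2,150.6],68.8)):
        c=pickle.load(open(f'side{i}.pkl','rb'))
        for h in(39,43.5,48): print(i,h,best(c,np.array(G),np.radians(psi),h))
E
python3 tilt.py
```

```text
2 39 (np.float64(64.53515625), 2, -2, -4)
2 43.5 (np.float64(62.26806640625), 4, -2, 2)
2 48 (np.float64(52.76904296875), 2, 0, 4)
3 39 (np.float64(55.671142578125), 30, 0, -4)
3 43.5 (np.float64(50.61328125), 28, 0, 2)
3 48 (np.float64(42.5888671875), 28, 0, 4)
```

{"op": "jog_arm", "data": {"motion": [[[8,0,-20],0],[[8,0,-60],0],[[8,0,-100],0],[[0,0,-110],0],[[-30,0,-110],0]]}}

```text
t: 8.1
eef_pos: [449.6, 274.7, 268.0]
tcp_rot: [3.14, 0.001, 2.774]
ft_force: [0.6, 0.1, -5.8]
opening: 0.418
grip_force: 30.0
```

```bash
python3 go.py 493 247.5 250 69
```

```text
t 8.1 pos [449.6 274.7 268. ] yang 68.92 q [ 24.2  18.4 100.9   0.   60.6 -44.7] F [ 0.6  0.1 -5.8] M [ 0.  -0.  -0.1] op 0.418
shift [-50.3  -9.8  18.1] len 54.3 turn -0.001
```

{"op": "jog_arm", "data": {"motion": [[[-25,-5,0],0],[[-50,-10,5],0],[[-50,-10,18],0],[[-50,-10,18],0],[[-50,-10,18],0]]}}

```text
t: 8.6
eef_pos: [492.9, 246.7, 247.8]
tcp_rot: [-3.14, -0.002, 2.772]
ft_force: [-0.1, -0.1, -5.1]
opening: 0.422
grip_force: 30.0
```

```bash
python3 go.py 493 247.5 229 69
python3 - <<'E'
from h import *
from tilt import best
c=read_camera('side'); pickle.dump(c,open('side4.pkl','wb'))
s=state(); G=s['eef_pos']-[0,0,6]
print(best(c,G,np.radians(69),43.5),best(c,G,np.radians(69),41))
y,x=90,190
cv2.imwrite('pics/g4.png',cv2.resize(c['img'][y:y+120,x:x+120],(600,600),interpolation=2))
E
```

```text
t 8.6 pos [492.9 246.7 247.8] yang 68.8 q [ 19.7  21.7  99.1   0.   59.4 -49.1] F [-0.1 -0.1 -5.1] M [0. 0. 0.] op 0.422
shift [ 0.2  0.8 18.8] len 18.9 turn -0.004
(np.float64(56.21435546875), 30, -2, 0) (np.float64(56.2080078125), 28, 0, -2)
```

View pics/g4.png

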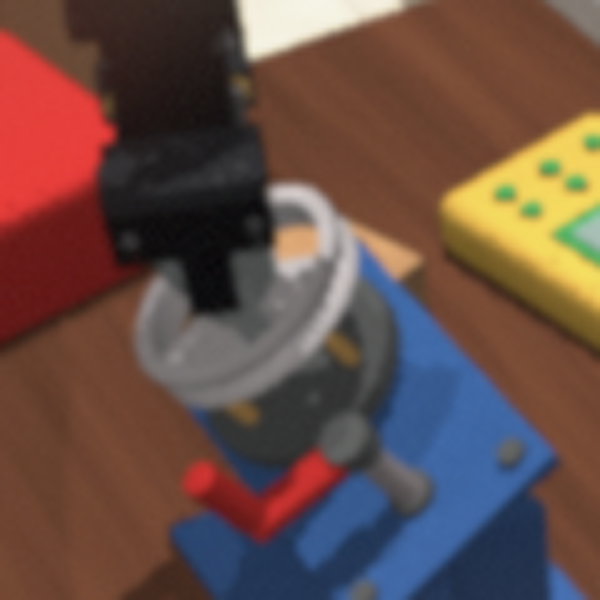

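{"op": "jog_arm", "data": {"motion": [[[0,1,10],0],[[0,1,19],0],[[-1.8,1.8,22.5],0],[[-3.7,2.5,26],0],[[-3.7,2.5,26],0]]}}

```text
t: 9.15
eef_pos: [497.6, 248.5, 222.4]
tcp_rot: [3.141, -0.0, 2.772]
ft_force: [0.9, 6.4, -7.6]
opening: 0.418
grip_force: 30.0
```

{"op": "jog_arm", "data": {"motion": [[[-1,0.4,1.7],0],[[-1.8,0.8,3.5],0],[[-2.8,1.1,5.2],0],[[-3.7,1.5,7],0],[[-3.7,1.5,7],0]]}}

```text
t: 9.65
eef_pos: [501.5, 248.5, 215.8]
tcp_rot: [3.141, -0.0, 2.772]
ft_force: [-0.3, 7.1, -7.7]
opening: 0.419
grip_force: 30.0
```

{"op": "jog_arm", "data": {"motion": [[[0.7,1.9,0],0],[[0.7,1.9,0],0],[[0.7,1.9,0],0]]}}

```text
t: 9.95
eef_pos: [501.5, 249.9, 215.9]
tcp_rot: [-3.141, 0.0, 2.772]
ft_force: [-0.6, -0.3, -5.7]
opening: 0.421
grip_force: 30.0
```

```bash
python3 go.py 493 247.5 229 69
python3 - <<'E'
from h import *
from tilt import best
c=read_camera('side'); pickle.dump(c,open('side5.pkl','wb'))
s=state(); G=s['eef_pos']-[0,0,6]
print(best(c,G,np.radians(69),43.5))
y,x=90,190
cv2.imwrite('pics/g5.png',cv2.resize(c['img'][y:y+120,x:x+120],(600,600),interpolation=2))
E
```

```text
t 9.95 pos [501.5 249.9 215.9] yang 68.81 q [ 19.7  24.4 100.1  -0.   55.5 -49.1] F [-0.6 -0.3 -5.7] M [ 0.   0.1 -0.1] op 0.421
shift [  7.1  -5.3 -13.1] len 15.8 turn -0.003
(np.float64(34.1220703125), 18, -4, 4)
```

View pics/g5.png

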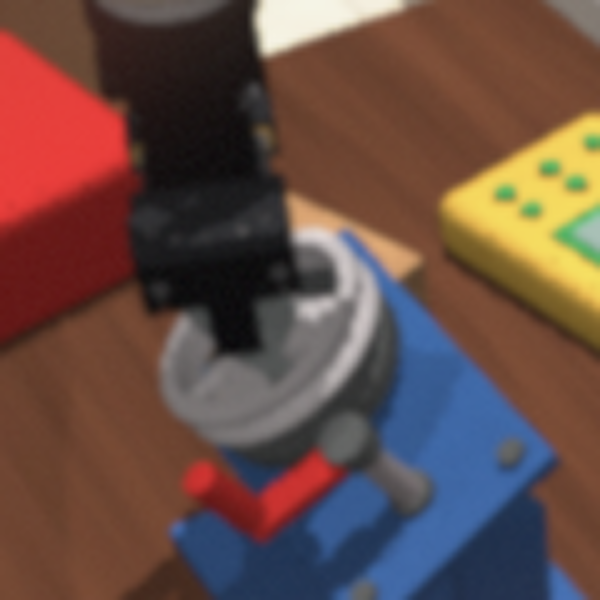

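{"op": "jog_arm", "data": {"motion": [[[-1,0.4,1.7],0],[[-1.8,0.8,3.5],0],[[-2.3,1,4.3],0],[[-2.3,1,4.3],0]]}}

```text
t: 10.4
eef_pos: [503.6, 250.0, 212.3]
tcp_rot: [-3.141, -0.0, 2.772]
ft_force: [-6.3, -3.3, 6.0]
opening: 0.419
grip_force: 30.0
```

```bash
python3 go.py 493 247.5 229 69
```

```text
t 10.4 pos [503.6 250.  212.3] yang 68.82 q [ 19.7  24.8 100.1   0.   55.2 -49.2] F [-6.3 -3.3  6. ] M [-0.1  0.9  0.2] op 0.419
shift [  9.   -6.2 -16.7] len 19.9 turn -0.003
```

{"op": "jog_arm", "data": {"motion": [[[0,0,0],0],[[0,0,0],0],[[0,0,0],0],[[0,0,0],0],[[0,0,0],0]], "grip": 0.3}}

```text
t: 10.9
eef_pos: [504.3, 250.4, 211.9]
tcp_rot: [3.141, 0.001, 2.772]
ft_force: [-0.5, -1.0, 3.0]
opening: 0.694
grip_force: 1.4
```

{"op": "jog_arm", "data": {"motion": [[[0,0,-20],0],[[0,0,-60],0],[[0,0,-100],0],[[60,20,-130],0],[[90,20,-130],0]]}}

```text
t: 11.4
eef_pos: [427.6, 302.3, 343.6]
tcp_rot: [3.138, 0.002, 2.77]
ft_force: [-1.1, 1.6, 0.2]
opening: 0.696
grip_force: 0.0
```

```bash
python3 go.py 493 247.5 229 69
python3 - <<'E'
from h import *
im=[]
for n,(x,y) in(("side",(200,115)),("top",(200,200))):
    c=read_camera(n); pickle.dump(c,open(n+'6.pkl','wb')); im.append(cv2.resize(c['img'][y:y+80,x:x+80],(400,400),interpolation=2))
cv2.imwrite('pics/g6.png',np.hstack(im))
E
```

```text
t 11.4 pos [427.6 302.3 343.6] yang 68.69 q [ 28.   14.2  94.9   0.   70.7 -40.7] F [-1.1  1.6  0.2] M [-0.  0.  0.] op 0.696
shift [-80.6 -27.7 114.6] len 142.8 turn -0.005
```

View pics/g6.png

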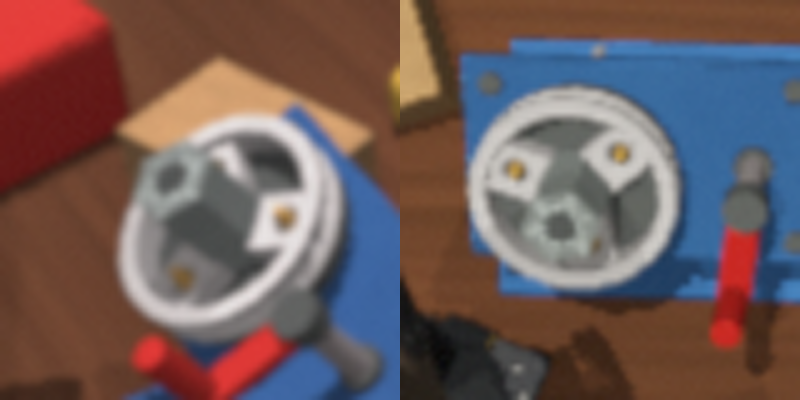

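```bash
cat > pf.py <<'E'
import sys,io,contextlib
with contextlib.redirect_stdout(io.StringIO()):
    from m1 import *
X=pickle.load(open('fl.pkl','rb')); o,s,l,n=fr(X)
i=sys.argv[1]; S=pickle.load(open(f'side{i}.pkl','rb'));T=pickle.load(open(f'top{i}.pkl','rb'))
if len(sys.argv)>2:
    a=[float(v) for v in sys.argv[2:6]]; P,e=tri(S,a[:2],T,a[2:]); d=P-o; print('nose end in flange axes s,l,n',[round(float(d@v),1) for v in(s,l,n)],'gap',e)
t=np.linspace(0,2*np.pi,180,endpoint=False)[:,None]
V=[(c,(lambda h:h[...,2]-h[...,1])(cv2.cvtColor(c['img'],cv2.COLOR_BGR2HSV).astype(float))) for c in(S,T)]
def sc(v,only=None):
    ps,pl,pn,rs,rl=v; Q=R.from_rotvec(np.radians(rs)*s+np.radians(rl)*l).as_matrix(); O=o+ps*s+pl*l+pn*n; o_=0
    for k,(c,im) in enumerate(V):
        if only is not None and k!=only: continue
        for r,z,w in((55.5,20,1),(47,20,-.4),(63,20,-.6)):
            q=proj(c,O+(z*n+r*(np.cos(t)*s+np.sin(t)*l))@Q.T).astype(np.float32); o_+=w*np.mean(np.clip(cv2.remap(im,q[:,:1],q[:,1:],1),0,160))
    return -o_
from scipy.optimize import differential_evolution
r=differential_evolution(sc,[(-6,6),(-6,6),(-6,20),(-14,14),(-14,14)],seed=1,maxiter=60,popsize=10); print('rim fit ps pl pn tilt_s tilt_l',r.x,r.fun)
E
python3 pf.py 6 234 150.6 231.2 245
```

```text
nose end in flange axes s,l,n [-3.1, 2.0, 60.8] gap 2.1000006788763836
rim fit ps pl pn tilt_s tilt_l [-5.21  5.11 -3.01 11.73 13.97] -134.39669379340282
```

```bash
python3 go.py 478 247 265 68.7
```

```text
t 11.5 pos [424.1 303.5 343.5] yang 69.0 q [ 28.3  14.   95.1   0.1  70.7 -40.7] F [ 0.5 -0.2 -0.4] M [-0. -0.  0.] op 0.699
shift [-70.5 -33.6  78.4] len 110.7 turn 0.005
```

{"op": "jog_arm", "data": {"motion": [[[-32,-18,0],0],[[-65,-36,20],0],[[-65,-36,55],0],[[-65,-36,81],0],[[-65,-36,81],0]], "grip": 1}}

```text
t: 12.0
eef_pos: [474.3, 243.6, 257.5]
tcp_rot: [-3.138, -0.004, 2.771]
ft_force: [-0.0, -0.2, 0.1]
opening: 0.334
grip_force: 0.0
```

{"op": "jog_arm", "data": {"motion": [[[0,0,0],0],[[0,0,0],0],[[-4.6,1.9,8.7],0],[[-9.2,3.8,17.3],0],[[-11,4.5,20.8],0]]}}

```text
t: 12.5
eef_pos: [487.1, 244.5, 238.9]
tcp_rot: [-3.141, -0.0, 2.772]
ft_force: [-0.8, 0.1, 0.7]
opening: 0.009
grip_force: 0.6
```

{"op": "jog_arm", "data": {"motion": [[[-0.9,0.4,1.7],0],[[-1.8,0.7,3.4],0],[[-1.8,0.7,3.4],0]]}}

```text
t: 12.8
eef_pos: [487.9, 244.6, 237.7]
tcp_rot: [-3.142, -0.001, 2.772]
ft_force: [-10.0, -1.3, 17.5]
opening: 0.006
grip_force: 10.0
```

{"op": "jog_arm", "data": {"motion": [[[10,-4,-20],0],[[10,-4,-60],-0.08],[[10,-30,-90],-0.18],[[25,-75,-100],-0.28],[[30,-120,-100],-0.385]]}}

```text
t: 13.3
eef_pos: [416.4, 142.9, 337.6]
tcp_rot: [3.141, 0.002, -3.121]
ft_force: [0.4, -0.7, 0.0]
opening: 0.006
grip_force: 0.0
```

```bash
cat > kp.py <<'E'
import io,contextlib
with contextlib.redirect_stdout(io.StringIO()):
    from m1 import *
X=pickle.load(open('fl.pkl','rb')); o,s,l,n=fr(X); pv=o-100*l+60*n
st=state(); Rm=R.from_euler('xyz',st['tcp_rot']).as_matrix(); p0=st['eef_pos']
def tcp(k,extra=0):
    kn=pv+58*(-s*np.cos(k)+l*np.sin(k)); t=s*np.sin(k)+l*np.cos(k)
    return kn-t*(21+extra)+[0,0,13]-9*np.sin(k)*np.array([np.cos(X[3]),np.sin(X[3]),0])
print(st['t'],p0,np.degrees(np.arctan2(Rm[1,1],Rm[0,1])),'F',st['ft_force'])
for k,e in[(0,25)]+[(k,0) for k in np.arange(0,1.61,.2)]: 
    q=tcp(k,e); print(round(k,2),q,'shift',Rm.T@(q-p0))
E
python3 kp.py
python3 - <<'E'
from h import *
for n in("side","top"): pickle.dump(read_camera(n),open(n+'7.pkl','wb'))
S,T=[pickle.load(open(n+'7.pkl','rb')) for n in("side","top")]
for n,c in(("S",S),("T",T)):
    r=cut_out("pulley",c)[:1]
    for q in r:
        m=q["region"].astype(np.uint8); k=max(cv2.findContours(m,0,1)[0],key=len); print(n,q["p"],q["box"],cv2.fitEllipse(cv2.convexHull(k)))
E
```

```text
13.3 [416.39 142.94 337.65] 91.20038084519564 F [ 0.45 -0.66  0.04]
0 [439.78 101.31 191.68] shift [-22.16 -42.17 146.  ]
0.0 [441.23 126.27 191.68] shift [-24.14 -17.25 146.02]
0.2 [437.54 138.44 190.17] shift [-20.69  -5.   147.52]
0.4 [436.03 150.85 189.88] shift [-19.45   7.44 147.82]
0.6 [436.78 163.   190.82] shift [-20.46  19.57 146.89]
0.8 [439.76 174.41 192.94] shift [-23.68  30.91 144.78]
1.0 [444.84 184.61 196.18] shift [-28.98  41.01 141.56]
1.2 [451.83 193.21 200.38] shift [-36.16  49.46 137.37]
1.4 [460.44 199.86 205.4 ] shift [-44.92  55.93 132.38]
1.6 [470.34 204.29 211.03] shift [-54.92  60.16 126.78]
T 0.82 [214.6, 216.2, 256.9, 260.0] ((234.39321899414062, 236.70175170898438), (39.72329330444336, 41.85707092285156), 97.8128890991211)
```

{"op": "jog_arm", "data": {"motion": [[[-15,-48,40],0],[[-22,-48,90],0],[[-22,-48,135],0],[[-22,-46,146],0],[[-22,-42,146],0]]}}

```text
t: 14.0
eef_pos: [439.7, 102.3, 187.8]
tcp_rot: [-3.141, -0.005, -3.127]
ft_force: [-0.6, -0.0, 0.5]
opening: 0.003
grip_force: 0.0
```

{"op": "jog_arm", "data": {"motion": [[[-1,10,0],0],[[-2,20,0],0],[[-1.5,26,0],0],[[-1,32,1],0],[[0,39,1.5],0]]}}

```text
t: 14.5
eef_pos: [439.8, 141.3, 189.5]
tcp_rot: [-3.141, 0.002, -3.126]
ft_force: [2.5, -3.2, 2.0]
opening: 0.002
grip_force: 1.9
```

```bash
python3 kp.py
```

```text
14.5 [439.76 141.33 189.5 ] 90.89523934149894 F [ 2.51 -3.24  2.01]
0 [439.78 101.31 191.68] shift [  0.6  -40.02  -2.18]
0.0 [441.23 126.27 191.68] shift [ -1.24 -15.09  -2.18]
0.2 [437.54 138.44 190.17] shift [ 2.27 -2.85 -0.68]
0.4 [436.03 150.85 189.88] shift [ 3.58  9.58 -0.39]
0.6 [436.78 163.   190.82] shift [ 2.63 21.72 -1.33]
0.8 [439.76 174.41 192.94] shift [-0.52 33.07 -3.45]
1.0 [444.84 184.61 196.18] shift [-5.77 43.2  -6.67]
1.2 [451.83 193.21 200.38] shift [-12.9   51.68 -10.87]
1.4 [460.44 199.86 205.4 ] shift [-21.63  58.2  -15.87]
1.6 [470.34 204.29 211.03] shift [-31.6   62.48 -21.48]
```

{"op": "jog_arm", "data": {"motion": [[[3.5,9.5,0],0],[[3.2,15.5,-1],0],[[2.6,21.5,-1.3],0],[[1.2,27.5,-2.3],0],[[-0.5,33,-3.4],0]]}}

```text
t: 15.0
eef_pos: [439.1, 174.0, 192.4]
tcp_rot: [-3.141, -0.001, -3.126]
ft_force: [-0.8, -4.5, 1.8]
opening: 0.003
grip_force: 2.1
```

{"op": "jog_arm", "data": {"motion": [[[-2.6,5,-1.5],0],[[-5.2,10,-3.2],0],[[-8.7,14.5,-5.2],0],[[-12.4,18.6,-7.4],0],[[-12.4,18.6,-7.4],0]]}}

```text
t: 15.5
eef_pos: [452.0, 193.3, 199.9]
tcp_rot: [3.141, 0.001, -3.126]
ft_force: [-0.9, 0.7, 0.3]
opening: 0.008
grip_force: 0.7
```

{"op": "jog_arm", "data": {"motion": [[[-4.3,3.5,-2.5],0],[[-8.7,6.5,-5],0],[[-12,8,-7.5],0],[[-15,9.5,-9],0],[[-15,9.5,-9],0]]}}

```text
t: 16.0
eef_pos: [466.9, 202.5, 208.9]
tcp_rot: [3.141, 0.001, -3.126]
ft_force: [-1.5, -0.4, 0.1]
opening: 0.004
grip_force: 0.8
```

```bash
python3 kp.py
python3 - <<'E'
from h import *
for n in("side","top"):
    c=read_camera(n); pickle.dump(c,open(n+'8.pkl','wb'))
    for r in cut_out("keeper",c)[:1]: print(n,r["p"],r["box"])
E
```

```text
16.0 [466.87 202.49 208.94] 90.86855537969991 F [-1.45 -0.42  0.14]
0 [439.78 101.31 191.68] shift [  28.63 -100.77   17.2 ]
0.0 [441.23 126.27 191.68] shift [ 26.8  -75.83  17.21]
0.2 [437.54 138.44 190.17] shift [ 30.31 -63.6   18.72]
0.4 [436.03 150.85 189.88] shift [ 31.63 -51.17  19.01]
0.6 [436.78 163.   190.82] shift [ 30.69 -39.03  18.08]
0.8 [439.76 174.41 192.94] shift [ 27.54 -27.67  15.96]
1.0 [444.84 184.61 196.18] shift [ 22.3  -17.55  12.74]
1.2 [451.83 193.21 200.38] shift [15.18 -9.05  8.54]
1.4 [460.44 199.86 205.4 ] shift [ 6.46 -2.53  3.53]
1.6 [470.34 204.29 211.03] shift [-3.5   1.75 -2.09]
side 0.71 [247.9, 166.0, 268.9, 186.2]
top 0.59 [226.2, 220.9, 238.6, 229.8]
```

```bash
cat > rk.py <<'E'
import sys,io,contextlib
with contextlib.redirect_stdout(io.StringIO()):
    from m1 import *
X=pickle.load(open('fl.pkl','rb')); o,s,l,n=fr(X); pv=o-100*l+60*n; i=sys.argv[1]
for nm,bx in(("side",(220,130,290,205)),("top",(213,205,290,275))):
    c=pickle.load(open(f'{nm}{i}.pkl','rb')); m=knob(c,bx); k,L,st,ce=cv2.connectedComponentsWithStats(m)
    for j in range(1,k):
        if st[j,4]>8: print(nm,'red box',st[j,:4]+[bx[0],bx[1],0,0],'area',st[j,4],'c',ce[j]+bx[:2])
    for kk in(.8,1.0,1.2,1.4,1.6):
        e=-s*np.cos(kk)+l*np.sin(kk); print(kk,'root36,knobbase36,knobtop80',proj(c,[pv-24*n+10*e,pv-24*n+58*e,pv+20*n+58*e]).round(1).tolist())
E
python3 rk.py 8
```

```text
side red box [246 163  13  13] area 88 c [252.07 169.12]
0.8 root36,knobbase36,knobtop80 [[254.2, 179.2], [238.1, 180.1], [226.8, 171.6]]
1.0 root36,knobbase36,knobtop80 [[254.4, 178.5], [239.7, 175.8], [228.5, 167.2]]
1.2 root36,knobbase36,knobtop80 [[254.8, 177.7], [241.9, 171.7], [230.9, 162.9]]
1.4 root36,knobbase36,knobtop80 [[255.3, 177.1], [244.8, 167.9], [233.8, 159.0]]
1.6 root36,knobbase36,knobtop80 [[255.9, 176.5], [248.1, 164.5], [237.3, 155.5]]
top red box [260 238   6   6] area 25 c [262.12 240.04]
0.8 root36,knobbase36,knobtop80 [[265.8, 244.6], [253.6, 253.9], [251.3, 261.2]]
1.0 root36,knobbase36,knobtop80 [[265.4, 244.1], [251.3, 251.0], [248.8, 258.2]]
1.2 root36,knobbase36,knobtop80 [[265.1, 243.5], [249.5, 247.7], [247.0, 254.8]]
1.4 root36,knobbase36,knobtop80 [[265.0, 242.9], [248.5, 244.1], [246.0, 251.1]]
1.6 root36,knobbase36,knobtop80 [[264.9, 242.2], [248.3, 240.5], [245.8, 247.4]]
```

{"op": "jog_arm", "data": {"motion": [[[-1.7,0.5,-1],0],[[-3.4,1,-2],0],[[-3.4,1,-2],0]]}}

```text
t: 16.5
eef_pos: [468.8, 203.1, 210.2]
tcp_rot: [-3.141, -0.003, -3.126]
ft_force: [-5.6, -2.6, -1.6]
opening: 0.005
grip_force: 2.9
```

{"op": "jog_arm", "data": {"motion": [[[-1.7,0.2,-1],0],[[-3.4,0.4,-2],0],[[-3.4,0.4,-2],0]]}}

```text
t: 16.8
eef_pos: [469.4, 203.1, 210.7]
tcp_rot: [-3.139, -0.011, -3.126]
ft_force: [-15.6, -4.3, -7.7]
opening: 0.007
grip_force: 7.9
```

{"op": "jog_arm", "data": {"motion": [[[10,-2,5],0],[[25,-4,8],0],[[45,-6,0],0],[[55,-6,-40],0],[[60,-6,-85],0]]}}

```text
t: 17.3
eef_pos: [412.2, 196.8, 298.3]
tcp_rot: [-3.141, -0.001, -3.126]
ft_force: [0.0, -0.1, -0.5]
opening: 0.003
grip_force: 0.0
```

{"op": "jog_arm", "data": {"motion": [[[0,-50,-30],0],[[0,-100,-60],0],[[-10,-150,-60],0],[[-30,-200,-60],0],[[-50,-240,-60],0]]}}

```text
t: 17.8
eef_pos: [461.3, -32.0, 358.8]
tcp_rot: [-3.141, 0.004, -3.126]
ft_force: [1.0, 0.2, -0.4]
opening: 0.006
grip_force: 0.0
```

```bash
python3 - <<'E'
from h import *
for n in("side","top"): pickle.dump(read_camera(n),open(n+'9.pkl','wb'))
E
python3 rk.py 9
python3 - <<'E'
import io,contextlib
with contextlib.redirect_stdout(io.StringIO()):
    from m1 import *
X=pickle.load(open('fl.pkl','rb')); o,s,l,n=fr(X); im=[]; t=np.linspace(0,2*np.pi,100)[:,None]
for nm,(x,y) in(("side",(205,120)),("top",(205,200))):
    c=pickle.load(open(nm+'9.pkl','rb')); z=cv2.resize(c['img'][y:y+70,x:x+70],(400,400),interpolation=2); w=z.copy()
    for r,h,col in((60,20,(0,255,0)),(60,0,(0,255,255))):
        q=(proj(c,o+h*n+r*(np.cos(t)*s+np.sin(t)*l))-[x,y]+.5)*400/70-.5; cv2.polylines(w,[q.astype(int)],True,col,1)
    im.append(np.hstack([z[:, :],w])); 
cv2.imwrite('pics/g9.png',cv2.resize(np.vstack(im),(600,600),interpolation=cv2.INTER_AREA))
E
```

```text
side red box [220 130   6  14] area 67 c [222.1  135.51]
side red box [236 153  23  23] area 182 c [247.54 163.79]
0.8 root36,knobbase36,knobtop80 [[254.2, 179.2], [238.1, 180.1], [226.8, 171.6]]
1.0 root36,knobbase36,knobtop80 [[254.4, 178.5], [239.7, 175.8], [228.5, 167.2]]
1.2 root36,knobbase36,knobtop80 [[254.8, 177.7], [241.9, 171.7], [230.9, 162.9]]
1.4 root36,knobbase36,knobtop80 [[255.3, 177.1], [244.8, 167.9], [233.8, 159.0]]
1.6 root36,knobbase36,knobtop80 [[255.9, 176.5], [248.1, 164.5], [237.3, 155.5]]
top red box [244 237  22  13] area 151 c [252.89 241.56]
0.8 root36,knobbase36,knobtop80 [[265.8, 244.6], [253.6, 253.9], [251.3, 261.2]]
1.0 root36,knobbase36,knobtop80 [[265.4, 244.1], [251.3, 251.0], [248.8, 258.2]]
1.2 root36,knobbase36,knobtop80 [[265.1, 243.5], [249.5, 247.7], [247.0, 254.8]]
1.4 root36,knobbase36,knobtop80 [[265.0, 242.9], [248.5, 244.1], [246.0, 251.1]]
1.6 root36,knobbase36,knobtop80 [[264.9, 242.2], [248.3, 240.5], [245.8, 247.4]]
```

View pics/g9.png

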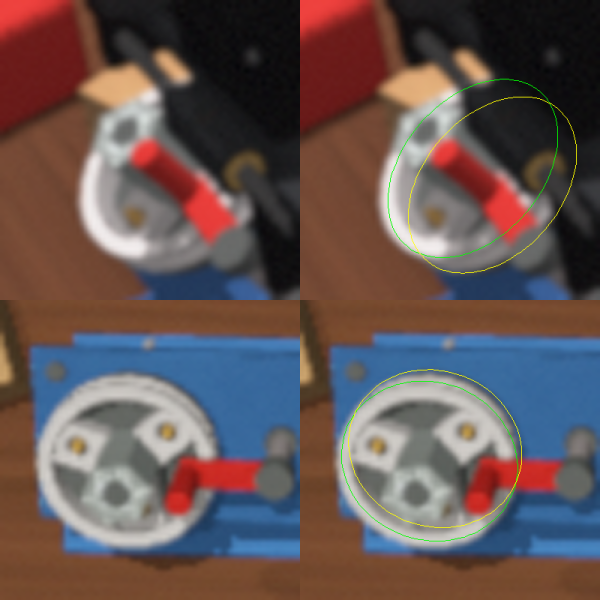

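Run:
```python
import io,contextlib
with contextlib.redirect_stdout(io.StringIO()):
    from m1 import *
X=pickle.load(open('fl.pkl','rb')); o,s,l,n=fr(X)
S=pickle.load(open('side9.pkl','rb'));T=pickle.load(open('top9.pkl','rb'))
for nm,a,b,ref in(("nose",(234.4,149.4),(231.6,244.5),60*n),("knob",(238.3,154.5),(246,247.3),-42*l+80*n)):
    P,e=tri(S,a,T,b); d=P-o-ref; print(nm,[round(float(d@v),1) for v in(s,l,n)],'gap',round(e,1))
g=cv2.cvtColor(S['img'],cv2.COLOR_BGR2HSV)
# stud tips: predicted vs brass blobs in top view
h=cv2.cvtColor(T['img'],cv2.COLOR_BGR2HSV)[212:256,213:260]; m=cv2.inRange(h,(12,90,60),(35,255,255)); k,L,st,ce=cv2.connectedComponentsWithStats(m); print([(ce[i]+[213,212],st[i,4]) for i in range(1,k)])
for H in(14,19,24): print(H,proj(T,studs(X,H)).round(1).tolist())
```

```text
nose [0.2, 0.3, 4.1] gap 1.9
knob [4.3, -1.3, 2.0] gap 2.2
[(array([243.71, 230.  ]), np.int32(7)), (array([223.  , 233.71]), np.int32(7)), (array([215., 253.]), np.int32(3))]
14 [[223.4, 232.6], [238.0, 247.5], [244.2, 229.6]]
19 [[223.1, 233.3], [237.7, 248.3], [243.9, 230.3]]
24 [[222.7, 234.1], [237.4, 249.1], [243.6, 231.0]]
```

```bash
python3 -c "
from cell import job_done
print(job_done())"
```

```text
the job is handed in; nothing more can be done
None
```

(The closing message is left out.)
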